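# Sweep the loose pebbles into the gathering pan

### The job

Clear up the three loose pebbles on the table: with your closed fingers sweep them across the table top and through the open front of the wooden gathering pan, so that all three lie wholly inside it. Slide them gently, without pinching them, pressing hard on them or lifting any of them, and leave the corked jar, the glass dish and the flat brush where they are.

Things in the scene. Friction and masses are not known exactly. Their poses are not given: they have to be found in the camera images.
- pan: wooden gathering pan: floor, back wall, two side walls, open front; fixed to the table, turned differently each time. Origin: centre of its underside, at table height; x points from the open front to the back wall, z up. Inside: x -65 to +65 mm, y -85 to +85 mm; walls 8 mm thick, 28 mm high. Floor 3 mm thick; its front 40 mm slope down to the table, so that things slide up onto it
- pebble_slate: dark slate-grey polished pebble, round and button-shaped, 32 mm across, 18 mm high, 30 g, flat below; origin at the centre of its underside. It slides on the table when pushed (friction about 0.6), its side is upright from 2 to 14 mm up
- pebble_rust: rust-red polished pebble, round and button-shaped, 32 mm across, 18 mm high, 30 g, flat below; origin at the centre of its underside. It slides on the table when pushed (friction about 0.6), its side is upright from 2 to 14 mm up
- pebble_green: dark green polished pebble, round and button-shaped, 32 mm across, 18 mm high, 30 g, flat below; origin at the centre of its underside. It slides on the table when pushed (friction about 0.6), its side is upright from 2 to 14 mm up
- powder_jar: glass jar of white powder with a cork, 44 mm across, 70 mm high, loose; origin at the centre of its underside; to be left alone
- glass_dish: round glass dish, 55 mm across, 19 mm high, loose; origin at the centre of its underside; to be left alone
- hake_brush: flat wooden brush with pale hair lying on the table, 82 x 37 mm, 9 mm high, loose; origin at the centre of its underside, its length along its x axis; to be left alone
Not all that is in view belongs to the job. Of the things that look like the pebble_rust, the smaller one is meant.

How it is judged (in metres and radians):
At the end, for the whole second after the job is handed in: All three pebbles lie at rest (under 20 mm/s) inside the pan: each centre at least 15 mm behind the front edge of the floor, between the walls and its underside less than 22 mm above the pan's underside; jar, dish and brush are within 20 mm of where they stood (x of pebble_slate in the frame of pan between -0.05 and 0.065 m and y of pebble_slate in the frame of pan between -0.085 and 0.085 m and z of each of pebble_slate, pebble_rust, pebble_green in the frame of pan below 0.022 m and linear speed of each of pebble_slate, pebble_rust, pebble_green below 0.02 m/s and x of pebble_rust in the frame of pan between -0.05 and 0.065 m and y of pebble_rust in the frame of pan between -0.085 and 0.085 m and x of pebble_green in the frame of pan between -0.05 and 0.065 m and y of pebble_green in the frame of pan between -0.085 and 0.085 m and distance of each of powder_jar, glass_dish, hake_brush from where it was at the start of the episode below 0.02 m); the robot touches nothing.
It fails at once if a pebble is lifted (its underside more than 25 mm above the table) (height (world z) of any of pebble_slate, pebble_rust, pebble_green above 0.025 m).
It fails at once if a pebble is pinched or pressed hard by the fingers (over 25 N) (contact force between the fingers and pebble_slate above 25 N or contact force between the fingers and pebble_rust above 25 N or contact force between the fingers and pebble_green above 25 N).
It fails at once if the corked jar, glass dish or flat brush is shifted by more than 20 mm (distance of any of powder_jar, glass_dish, hake_brush from where it was at the start of the episode above 0.02 m).
It also fails if it takes over 72 s, if anything falls off the work surface, if the arm or the gripper's body presses on something with over 40 N, if the wrist force passes 120 N, or if a joint passes its speed limit or range.

### The arm

A 6-joint arm with a two-finger parallel gripper is mounted at the origin on a cart in front of the work surface, level with it; the furniture and walls round the work are solid. World frame = base frame: x ahead of the robot, y to its left, z up, the work surface at z = 0. Lengths are in m, angles in degrees, forces in N, time in s.
With the tool pointing down it reaches from about 0.3 to 0.75 m from the base axis. Payload 8.5 kg.
Tool frame: the origin (TCP) lies on the centre line of the jaws, within the pads' length; the fingertips stand 14 mm ahead of it and the grasp point (between the pads) lies 5 mm behind it; z points along the fingers, x is the direction in which the jaws open and shut, and the axes are right-handed (so a half turn about z gives the same grasp; the last joint's range is limited). The gripper opens to 85 mm and grips with 20 to 120 N. Pads are 22 mm wide; open, the fingers measure 114 mm over their backs; the gripper's body (76 mm by 85 mm) begins 54 mm behind the grasp point. The pads swing forward as they close: fully open they stand 13 mm farther back than shut.
Start: joints at [54.471, 21.807, 74.336, -0, 83.858, -12.336], TCP at [0.217, 0.506, 0.245] pointing down, gripper open.
Joint ranges: [-178.18, 178.18], [-50.72, 133.34], [12.68, 142.11], [-81.47, 261.47], [9.98, 163.14], [-165.26, 165.26]. Speed limits (degrees/s): [136.94, 136.94, 180, 180, 180, 180].

### API

Orientations are given as a 3x3 rotation matrix whose columns are the frame's x, y, z axes.
In Python, from rig import * gives the robot as it stands.
- The arm moves only by the shell command python3 -m crank 'ROWS' [FORCE]. ROWS is JSON, one flat list of numbers, 7 for each row, row after row: the turn, a rotation vector about the world's x, y, z in rad, then the shift along the world's x, y, z in m, then the opening in per cent of the stroke, from 0 (shut) to 100 (fully open). A call has 1 to 20 rows; each row shifts and turns the commanded pose from where the row before left it; what a row does not reach is not made up. A row lasts 1/10 s, in which the tool goes at most 50 mm and 8.59 degrees, less where a joint would pass 70% of its speed; a pose out of reach is approached as far as the arm can. A call is refused whole if a number of a shift passes 0.05 or a number of a turn 0.15, either way. A call with a gripper value outside its range is refused whole. The fingers move at their own pace and stop on an object; FORCE is the grip in N (left out, the last holds). Time passes only in rows, so rows that do not move let the fingers close. It gives the time, the measured TCP pose, the force and the opening at its end, in the units of the state.
- observe(): the state, without advancing time (a new reading comes with each control period).
- get_image(name): name is "scene" or "top"; returns a dict with "frame" (384x512x3 uint8, red, green, blue), "fov_y" (degrees; the focal length in pixels is half the picture's height over the tangent of half this angle, whatever the lens; pixels are square), "cx", "cy" (the principal point, pixels), "k1" (the pictures are not rectified: a ray, as slopes to the right and down, at radius r is drawn at 1 + k1 r^2 times it, then the intrinsics apply), "world_to_cam" (4x4, takes a point from world to camera coordinates). Camera axes: x right, y up, looking along -z (the intrinsics and any distortion apply to the point x, -y, -z); pixel columns grow to the right and rows downward; lengths in m; the calibration is good to about 2 mm. A picture is of the moment at which its call begins. There is no depth.
- close_job(): hands the job in, once; it reports no verdict.
The state is a dict: "time_s": time; "q": joint angles; "qvel": joint speeds; "joint_efforts": joint torques, N m; "position": TCP position; "tool_rot": TCP orientation; "ft_force": force on the tool from outside, world axes, zero at the start; "wrist_torque": the same for the moment, N m; "grip_width": finger opening in m.
Only numpy, scipy, OpenCV 4.12 (cv2) and the standard library are available. Lean on these libraries where they do the work, as an engineer would, in place of code of your own. Each camera call takes 0.05 s, during which the arm holds its last target. There are 200 camera calls.

## Working session

There is one attempt and no reset: what is moved stays moved. The work goes in short steps, Python scripts to look and compute and a shell command to move; the robot and the scene stay as the last step left them, time stands still between calls to the robot, and variables do not carry over. Pictures are saved under pics/ and viewed, about 8 in all and at most 12, crops included, and the job is handed in when it is done.

```bash
mkdir -p pics; cat > h.py <<'E'
from rig import *
import numpy as np, cv2
def ray(im,u,v,z=0.0):
    f=im["frame"].shape[0]/2/np.tan(np.radians(im["fov_y"]/2))
    d=np.array([(u-im["cx"])/f,(v-im["cy"])/f]); s=d.copy()
    for _ in range(30): s=d/(1+im["k1"]*(s@s))
    M=np.array(im["world_to_cam"]);R=M[:3,:3];t=M[:3,3]
    c=-R.T@t; w=R.T@np.array([s[0],-s[1],-1]); k=(z-c[2])/w[2]
    return c+k*w
def save(im,n,crop=None,k=1.5):
    f=im["frame"]
    if crop: f=f[crop[1]:crop[3],crop[0]:crop[2]]
    cv2.imwrite("pics/"+n,cv2.cvtColor(cv2.resize(f,None,fx=k,fy=k,interpolation=cv2.INTER_CUBIC),cv2.COLOR_RGB2BGR))
E
python3 - <<'E'
from h import *
import pickle
for n in("top","scene"):
    im=get_image(n); save(im,n+"0.png"); pickle.dump(im,open(n+"0.pkl","wb"))
    print(n,{k:v for k,v in im.items() if k!="frame"})
s=observe();print(s["position"],s["tool_rot"],s["grip_width"],s["time_s"])
E
```

```text
top {'fov_y': 44.07374084356476, 'cx': 260.78161362514066, 'cy': 185.45068871049924, 'k1': -0.17469983777236778, 'world_to_cam': array([[ 0.00459455, -0.99979679,  0.01962827, -0.14786749],
       [ 0.98203744,  0.00821377,  0.18850731, -0.54111859],
       [-0.18863022,  0.01840959,  0.98187562, -1.14697183],
       [ 0.        ,  0.        ,  0.        ,  1.        ]])}
scene {'fov_y': 44.831839805337886, 'cx': 260.7407021297631, 'cy': 188.83467856301738, 'k1': -0.03050268934426807, 'world_to_cam': array([[-0.82858438, -0.55983273, -0.00593686,  0.39186681],
       [ 0.39239667, -0.58826785,  0.70708259, -0.344919  ],
       [-0.39934044,  0.58354798,  0.70710605, -0.71065908],
       [ 0.        ,  0.        ,  0.        ,  1.        ]])}
[0.21648342 0.50533935 0.24476923] [[ 3.93824066e-01  9.19185527e-01 -7.56710814e-04]
 [ 9.19184900e-01 -3.93824707e-01 -1.10469697e-03]
 [-1.31343288e-03 -2.60500901e-04 -9.99999104e-01]] 0.08546522323417655 0.1
```

View pics/top0.png

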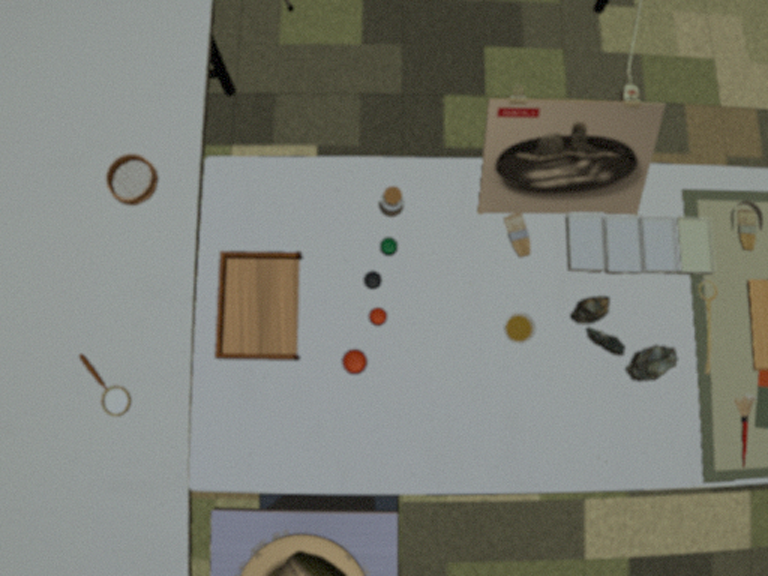

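View pics/scene0.png

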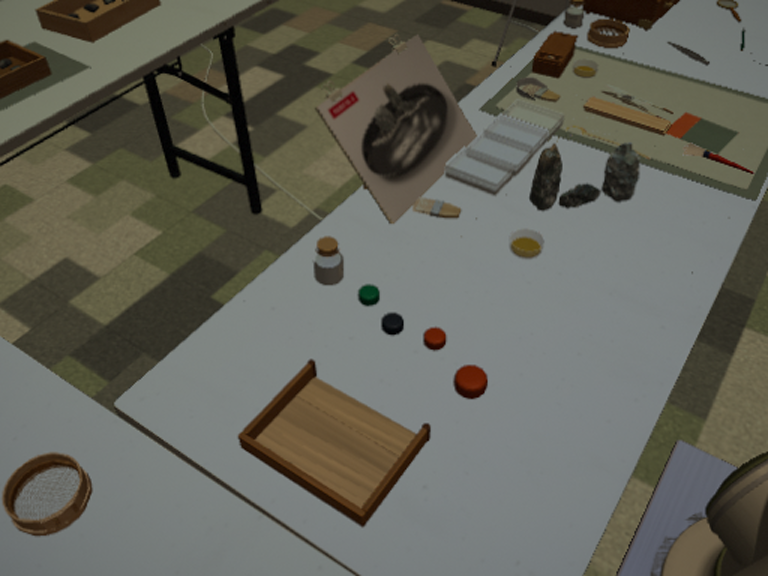

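The pictures show the pan at the left, its open front facing right. Top view, in 1.5x pixels: green (389,246), slate (373,280), small rust (378,316), the larger red decoy (355,361) and the jar (392,200).

```bash
cat >> h.py <<'E'
def blobs(im,name="top"):
    hsv=cv2.cvtColor(im["frame"],cv2.COLOR_RGB2HSV);H,S,V=[hsv[...,i].astype(int) for i in range(3)]
    ms={"red":((H<10)|(H>172))&(S>150)&(V>90),"green":(H>55)&(H<95)&(S>110),"slate":(V<75)&(S<130)}
    for k,m in ms.items():
        n,_,st,ce=cv2.connectedComponentsWithStats(m.astype(np.uint8))
        for i in range(1,n):
            if 25<st[i,4]<800:
                p=ray(im,*ce[i],0.010)
                if 0.2<p[0]<0.8 and -0.1<p[1]<0.7: print(k,st[i],ce[i].round(1),p.round(4))
E
python3 - <<'E'
from h import *
import pickle
for n in("top","scene"):
    im=pickle.load(open(n+"0.pkl","rb"));print(n);blobs(im)
    if n=="top":
        for lab,u,v,z in [("TL",221,253,.028),("TR",300,254,.028),("BR",298,357,.028),("BL",217,356,.028),("jartop",392,193,.07),("jarbase",391,210,0),("dish",519,328,.01),("brush",517,235,.005),("edge",190,480,0),("tipL",205,158,0)]:
            print(lab,ray(im,u/1.5,v/1.5,z).round(4))
    else:
        for lab,u,v,z in [("FarL",312,364,.028),("FarR",427,429,.028),("nearR",364,515,.028),("nearL",241,436,.028),("jarbase",328,278,0)]:
            print(lab,ray(im,u/1.5,v/1.5,z).round(4))
E
```

```text
top
red [229 234  15  14 158] [236.  240.6] [ 0.4054 -0.0822  0.01  ]
TL [0.5891 0.1522 0.028 ]
TR [0.5882 0.0135 0.028 ]
BR [0.4098 0.0121 0.028 ]
BL [0.4097 0.1507 0.028 ]
jartop [ 0.6867 -0.1448  0.07  ]
jarbase [ 0.6771 -0.1445  0.    ]
dish [ 0.4638 -0.3683  0.01  ]
brush [ 0.632  -0.3706  0.005 ]
edge [0.1979 0.1971 0.    ]
tipL [0.7751 0.1992 0.    ]
scene
red [305 244  19  15 227] [314. 251.] [ 0.4083 -0.0927  0.01  ]
slate [ 11 310  31  22  50] [ 23.3 318.1] [0.7626 0.3249 0.01  ]
slate [207 328  37  23  37] [225.  339.7] [0.4409 0.1558 0.01  ]
FarL [0.5857 0.0179 0.028 ]
FarR [0.4077 0.0188 0.028 ]
nearR [0.4064 0.1514 0.028 ]
nearL [0.588  0.1518 0.028 ]
jarbase [ 0.6858 -0.1426  0.    ]
```

```bash
sed -i 's/-0.1<p\[1\]<0.7/-0.25<p[1]<0.25/; s/S>110)/S>90)/' h.py
python3 - <<'E'
from h import *
import pickle
for n in("top","scene"):
    im=pickle.load(open(n+"0.pkl","rb"));print(n);blobs(im)
E
```

```text
top
red [247 206  10  10  78] [251.6 210.5] [ 0.4838 -0.1216  0.01  ]
red [229 234  15  14 158] [236.  240.6] [ 0.4054 -0.0822  0.01  ]
green [254 159  10  10  78] [258.7 163.8] [ 0.6086 -0.1394  0.01  ]
slate [254 137  13   7  26] [259.2 140.7] [ 0.6722 -0.1404  0.01  ]
slate [243 181  11  11  90] [248.  186.3] [ 0.5477 -0.1118  0.01  ]
scene
red [284 219  13  10 102] [289.8 223.3] [ 0.4859 -0.1278  0.01  ]
red [305 244  19  15 227] [314. 251.] [ 0.4083 -0.0927  0.01  ]
green [240 190  13  14 142] [245.8 196.4] [ 0.6077 -0.1407  0.01  ]
slate [210 173  19  17 211] [219.1 182.4] [ 0.684 -0.143  0.01 ]
slate [254 209  15  14 172] [261.2 215.4] [ 0.5478 -0.1129  0.01  ]
slate [207 328  37  23  37] [225.  339.7] [0.4409 0.1558 0.01  ]
```

Pebbles: rust (0.485,-0.124), slate (0.548,-0.112), green (0.608,-0.140). The pan centre is about (0.498, 0.08), with its front at y≈0.015 facing -y. I'll push each pebble towards its own slot, at x≈0.448, 0.498 and 0.548, with y≈0.075. First I move behind rust, with the tool turned to 10°.

```bash
python3 -m crank '[0,0,-0.055,0.0153,-0.0377,-0.006,0, 0,0,-0.055,0.0153,-0.0377,-0.006,0, 0,0,-0.055,0.0153,-0.0377,-0.006,0, 0,0,-0.055,0.0153,-0.0377,-0.006,0, 0,0,-0.055,0.0153,-0.0377,-0.006,0, 0,0,-0.055,0.0153,-0.0377,-0.006,0, 0,0,-0.055,0.0153,-0.0377,-0.006,0, 0,0,-0.055,0.0153,-0.0377,-0.006,0, 0,0,-0.055,0.0153,-0.0377,-0.006,0, 0,0,-0.055,0.0153,-0.0377,-0.006,0, 0,0,-0.055,0.0153,-0.0377,-0.006,0, 0,0,-0.055,0.0153,-0.0377,-0.006,0, 0,0,-0.055,0.0153,-0.0377,-0.006,0, 0,0,-0.055,0.0153,-0.0377,-0.006,0, 0,0,-0.055,0.0153,-0.0377,-0.006,0, 0,0,-0.055,0.0153,-0.0377,-0.006,0, 0,0,-0.055,0.0153,-0.0377,-0.006,0, 0,0,-0.055,0.0153,-0.0377,-0.006,0, 0,0,0,0,0,0,0, 0,0,0,0,0,0,0]'
```

```text
time_s: 2.1
position: [0.4917, -0.1734, 0.1367]
tool_rot: [[0.985, 0.174, -0.001], [0.174, -0.985, 0.001], [-0.001, -0.001, -1.0]]
ft_force: [0.6, 1.8, 0.0]
grip_width: -0.0001
```

```bash
python3 -m crank '[0,0,0,0,0,-0.03,0, 0,0,0,0,0,-0.03,0, 0,0,0,0,0,-0.03,0, 0,0,0,0,0,-0.015,0, 0,0,0,0,0,-0.0097,0, 0,0,0,0,0,0,0, 0,0,0,0,0,0,0]'
python3 - <<'E'
from h import *
im=get_image("scene"); save(im,"scene1.png",(150,130,400,350),3);blobs(im)
E
```

```text
time_s: 2.8
position: [0.4923, -0.1728, 0.0234]
tool_rot: [[0.984, 0.176, 0.001], [0.176, -0.984, -0.001], [0.001, 0.001, -1.0]]
ft_force: [-0.1, 0.4, -0.8]
grip_width: -0.0004
red [283 219  14  10 113] [289.6 223.5] [ 0.4859 -0.127   0.01  ]
red [304 244  21  16 250] [313.8 251.4] [ 0.4081 -0.0916  0.01  ]
green [240 190  13  14 142] [245.8 196.4] [ 0.6077 -0.1407  0.01  ]
slate [210 176  18  14 163] [217.7 183.3] [ 0.6847 -0.1388  0.01  ]
slate [255 209  14  14 169] [261.5 215.6] [ 0.5472 -0.1127  0.01  ]
slate [ 76 271 163 113 390] [137.1 314.6] [0.5993 0.2053 0.01  ]
```

View pics/scene1.png

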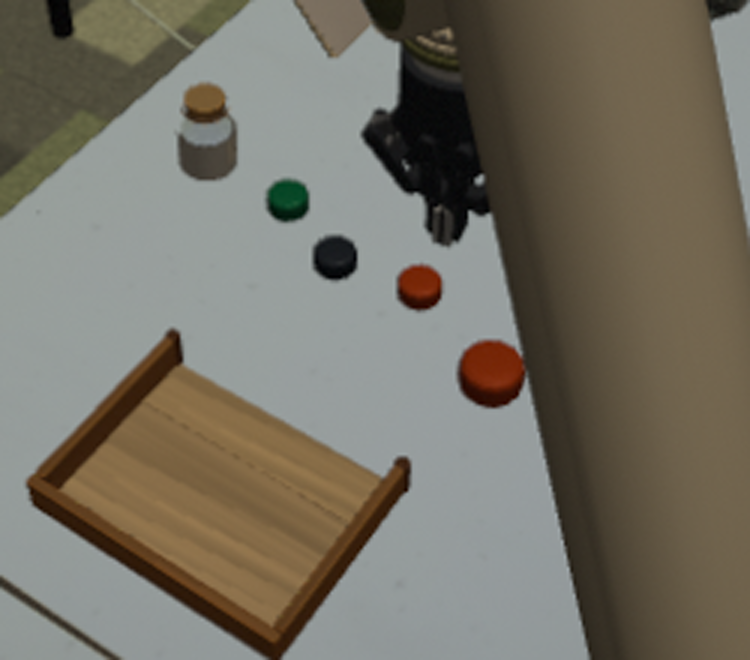

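The shut fingers stand behind rust and in line with it. Rust is near pixel (420,287) in this crop, and the path to the pan is clear.

```bash
python3 -m crank '[0,0,0,-0.0014,0.008,-0.003,0, 0,0,0,-0.0014,0.008,0,0, 0,0,0,-0.0014,0.008,0,0, 0,0,0,-0.0014,0.008,0,0, 0,0,0,-0.0014,0.008,0,0, 0,0,0,-0.0014,0.008,0,0, 0,0,0,-0.0014,0.008,0,0, 0,0,0,-0.0014,0.008,0,0, 0,0,0,-0.0014,0.008,0,0, 0,0,0,-0.0014,0.008,0,0, 0,0,0,-0.0014,0.008,0,0, 0,0,0,-0.0014,0.008,0,0, 0,0,0,-0.0014,0.008,0,0, 0,0,0,-0.0014,0.008,0,0]'
python3 - <<'E'
from h import *
im=get_image("top"); blobs(im);im=get_image("scene"); blobs(im)
E
```

```text
time_s: 4.25
position: [0.4723, -0.0604, 0.0196]
tool_rot: [[0.985, 0.175, -0.0], [0.175, -0.985, 0.0], [-0.0, -0.0, -1.0]]
ft_force: [0.6, -0.1, 0.3]
grip_width: 0.0001
red [233 235  11  13  92] [238.2 241.8] [ 0.4025 -0.0879  0.01  ]
green [254 159  10  10  79] [258.7 163.7] [ 0.6088 -0.1393  0.01  ]
slate [243 182  11   6  48] [248.1 184.5] [ 0.5525 -0.1119  0.01  ]
slate [192 184  11  17  51] [196.5 194.1] [0.5258 0.0228 0.01  ]
slate [233 196  23  47 149] [246.2 216.5] [ 0.4681 -0.1078  0.01  ]
slate [101 216  32  43 121] [117.4 230.8] [0.4269 0.2279 0.01  ]
red [304 244  16  16 196] [311.7 251.9] [ 0.411  -0.0882  0.01  ]
red [265 250  15  13 143] [271.9 256. ] [ 0.4708 -0.0362  0.01  ]
green [240 190  13  13 141] [245.8 196.3] [ 0.6078 -0.1409  0.01  ]
slate [210 176   8  14  67] [213.7 182.7] [ 0.6937 -0.1354  0.01  ]
slate [ 76 272 124  86 283] [126.1 307.2] [0.6264 0.2055 0.01  ]
```

```bash
python3 -m crank '[0,0,0,-0.0014,0.008,0.001,0, 0,0,0,-0.0014,0.008,0.001,0, 0,0,0,-0.0014,0.008,0,0, 0,0,0,-0.0014,0.008,0,0, 0,0,0,-0.0014,0.008,0,0, 0,0,0,-0.0014,0.008,0,0, 0,0,0,-0.0014,0.008,0,0, 0,0,0,-0.0014,0.008,0,0, 0,0,0,-0.0014,0.008,0,0, 0,0,0,-0.0014,0.008,0,0, 0,0,0,-0.0014,0.008,0,0, 0,0,0,-0.0014,0.008,0,0, 0,0,0,-0.0014,0.008,0,0, 0,0,0,-0.0007,0.004,0,0, 0,0,0,0,0,0,0]'
python3 - <<'E'
from h import *
im=get_image("scene"); save(im,"scene2.png",(150,130,400,350),3); blobs(im)
E
```

```text
time_s: 5.85
position: [0.4533, 0.0475, 0.0216]
tool_rot: [[0.984, 0.176, -0.0], [0.176, -0.984, 0.0], [-0.0, -0.0, -1.0]]
ft_force: [0.8, 0.4, -0.9]
grip_width: -0.0002
red [304 246   9  14  73] [307.5 253.1] [ 0.4163 -0.0811  0.01  ]
red [240 293  17  15 199] [248.1 300.1] [0.4528 0.0708 0.01  ]
slate [ 77 274  68  47 113] [106.2 293.7] [0.6773 0.2062 0.01  ]
```

View pics/scene2.png

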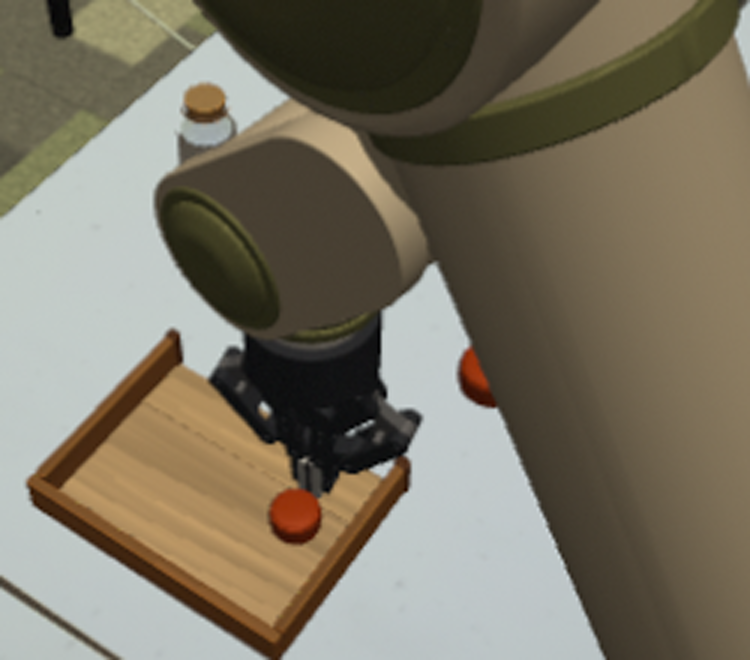

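Rust is in the pan, at crop pixel (295,515), about (0.451,0.073). Next I back off, rise and go behind slate.

```bash
python3 -m crank '[0,0,0,0.001,-0.006,0,0, 0,0,0,0,0,0.04,0, 0,0,0,0,0,0.04,0, 0,0,0.0122,0.0212,-0.041,0,0, 0,0,0.0122,0.0212,-0.041,0,0, 0,0,0.0122,0.0212,-0.041,0,0, 0,0,0.0122,0.0212,-0.041,0,0, 0,0,0.0122,0.0212,-0.041,0,0, 0,0,0,0,0,0,0, 0,0,0,0,0,-0.03,0, 0,0,0,0,0,-0.03,0, 0,0,0,0,0,-0.015,0, 0,0,0,0,0,-0.005,0, 0,0,0,0,0,0,0, 0,0,0,0,0,0,0]'
python3 - <<'E'
from h import *
im=get_image("scene"); blobs(im)
E
```

```text
time_s: 7.4
position: [0.5609, -0.1644, 0.0225]
tool_rot: [[0.972, 0.235, 0.001], [0.235, -0.972, -0.001], [0.001, 0.001, -1.0]]
ft_force: [-0.2, -0.7, -0.3]
grip_width: 0.0002
red [304 246   8  13  62] [307.4 252.1] [ 0.4177 -0.0831  0.01  ]
red [240 293  17  14 174] [247.9 299.7] [0.4535 0.0704 0.01  ]
green [240 190  13  14 142] [245.8 196.4] [ 0.6077 -0.1407  0.01  ]
slate [210 176  18  14 167] [217.9 183.2] [ 0.6846 -0.1393  0.01  ]
slate [255 209  14  14 168] [261.5 215.6] [ 0.5472 -0.1128  0.01  ]
slate [ 73 271 166 113 398] [136.5 314.3] [0.6006 0.2053 0.01  ]
```

```bash
python3 -m crank '[0,0,0,-0.0019,0.008,-0.0015,0, 0,0,0,-0.0019,0.008,0,0, 0,0,0,-0.0019,0.008,0,0, 0,0,0,-0.0019,0.008,0,0, 0,0,0,-0.0019,0.008,0,0, 0,0,0,-0.0019,0.008,0,0, 0,0,0,-0.0019,0.008,0,0, 0,0,0,-0.0019,0.008,0,0, 0,0,0,-0.0019,0.008,0,0, 0,0,0,-0.0019,0.008,0,0, 0,0,0,-0.0019,0.008,0,0, 0,0,0,-0.0019,0.008,0,0, 0,0,0,-0.0019,0.008,0,0, 0,0,0,-0.0019,0.008,0,0]'
python3 - <<'E'
from h import *
im=get_image("scene"); blobs(im)
E
```

```text
time_s: 8.85
position: [0.5337, -0.0514, 0.0201]
tool_rot: [[0.972, 0.235, -0.0], [0.235, -0.972, 0.0], [-0.0, -0.0, -1.0]]
ft_force: [0.1, -0.2, 0.9]
grip_width: 0.0001
red [240 293  17  15 185] [247.9 299.9] [0.4532 0.0707 0.01  ]
slate [210 176   8  14  68] [213.7 182.8] [ 0.6934 -0.1352  0.01  ]
slate [ 76 272 124  86 288] [126.4 307.4] [0.6256 0.2055 0.01  ]
```

```bash
python3 -m crank '[0,0,0,-0.0019,0.008,0.001,0, 0,0,0,-0.0019,0.008,0.0005,0, 0,0,0,-0.0019,0.008,0,0, 0,0,0,-0.0019,0.008,0,0, 0,0,0,-0.0019,0.008,0,0, 0,0,0,-0.0019,0.008,0,0, 0,0,0,-0.0019,0.008,0,0, 0,0,0,-0.0019,0.008,0,0, 0,0,0,-0.0019,0.008,0,0, 0,0,0,-0.0019,0.008,0,0, 0,0,0,-0.0019,0.008,0,0, 0,0,0,-0.0019,0.008,0,0, 0,0,0,-0.0007,0.004,0,0, 0,0,0,0,0,0,0]'
python3 - <<'E'
from h import *
im=get_image("scene"); save(im,"scene3.png",(150,130,400,350),3); blobs(im)
E
```

```text
time_s: 10.3
position: [0.5102, 0.0485, 0.0216]
tool_rot: [[0.972, 0.235, -0.0], [0.235, -0.972, 0.0], [-0.0, -0.0, -1.0]]
ft_force: [-0.3, -0.2, -0.8]
grip_width: 0.0
red [240 293  17  15 191] [247.9 300.1] [0.453  0.0709 0.01  ]
slate [ 76 272  91  64 186] [115.3 299.9] [0.6537 0.2059 0.01  ]
```

View pics/scene3.png

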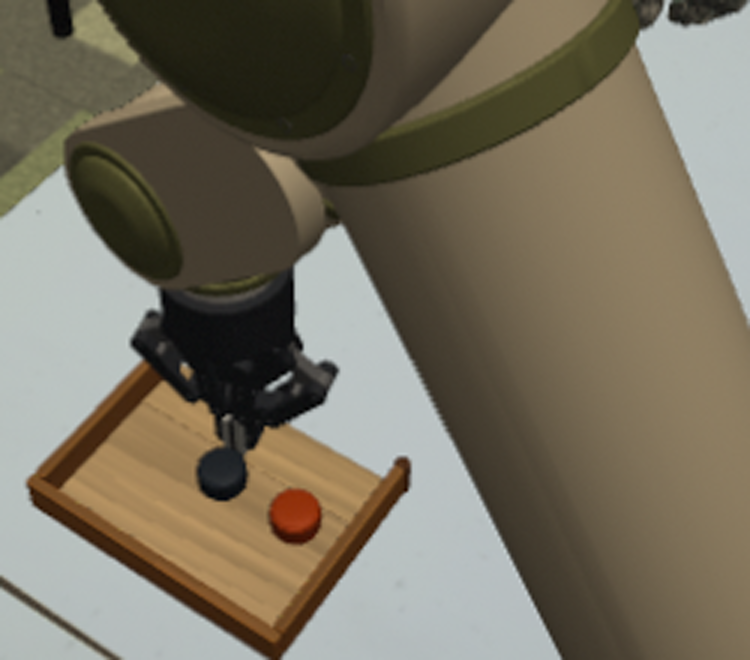

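Slate is in, at crop pixel (222,473). For green, the gripper's wide knuckles could reach the jar. I'll turn the tool a quarter turn so that they lie along the push, and push with a finger's back. The direction is d=(-0.284,0.959), so tool x has to be at -73.5°.

```bash
python3 -m crank '[0,0,0,0.0015,-0.006,0,0, 0,0,0,0,0,0.04,0, 0,0,0,0,0,0.04,0, 0,0,-0.1086,0.0079,-0.0165,0,0, 0,0,-0.1086,0.0079,-0.0165,0,0, 0,0,-0.1086,0.0079,-0.0165,0,0, 0,0,-0.1086,0.0079,-0.0165,0,0, 0,0,-0.1086,0.0079,-0.0165,0,0, 0,0,-0.1086,0.0079,-0.0165,0,0, 0,0,-0.1086,0.0079,-0.0165,0,0, 0,0,-0.1086,0.0079,-0.0165,0,0, 0,0,-0.1086,0.0079,-0.0165,0,0, 0,0,-0.1086,0.0079,-0.0165,0,0, 0,0,-0.1086,0.0079,-0.0165,0,0, 0,0,-0.1086,0.0079,-0.0165,0,0, 0,0,-0.1086,0.0079,-0.0165,0,0, 0,0,-0.1086,0.0079,-0.0165,0,0, 0,0,0,0,0,0,0, 0,0,0,0,0,0,0]'
python3 - <<'E'
from h import *
im=get_image("scene"); save(im,"scene4.png",(150,100,400,320),3); blobs(im)
E
```

```text
time_s: 12.25
position: [0.6221, -0.1894, 0.1012]
tool_rot: [[0.285, -0.959, -0.001], [-0.959, -0.285, 0.0], [-0.001, 0.001, -1.0]]
ft_force: [0.2, -0.0, -0.5]
grip_width: 0.0003
red [304 246   8  13  56] [307.2 252.2] [ 0.418  -0.0827  0.01  ]
red [240 293  17  14 173] [247.8 299.6] [0.4537 0.0703 0.01  ]
green [240 190  13  14 142] [245.8 196.4] [ 0.6077 -0.1407  0.01  ]
slate [210 175  18  15 173] [217.9 183.1] [ 0.6848 -0.1395  0.01  ]
slate [ 70 253 169 131 502] [126.9 305.2] [0.6282 0.2018 0.01  ]
slate [ 63 262   7   7  30] [ 66.1 264.5] [0.7921 0.2045 0.01  ]
slate [215 279  18  18 249] [223.5 287.5] [0.5061 0.0744 0.01  ]
```

View pics/scene4.png

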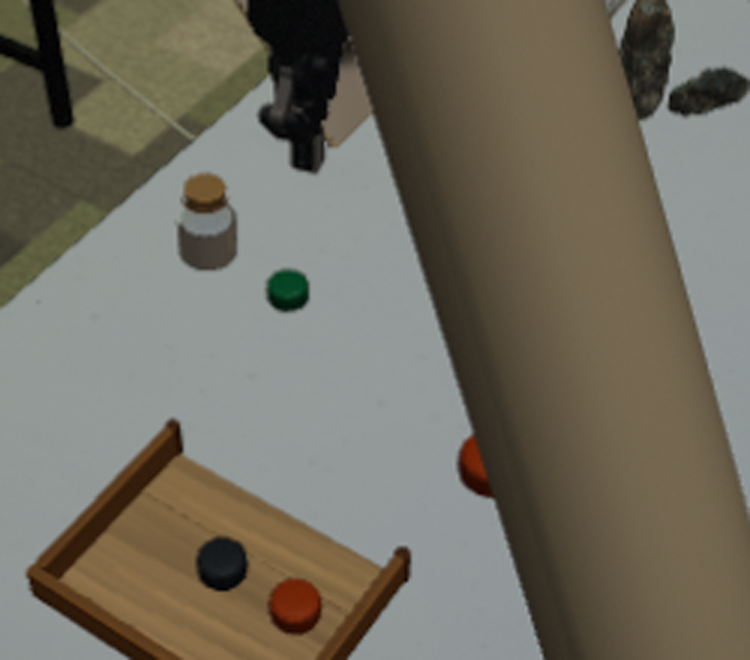

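The knuckles now lie along the push and are clear of the jar, with green at (288,290). I lower and push.

```bash
python3 -m crank '[0,0,0,0,0,-0.02,0, 0,0,0,0,0,-0.02,0, 0,0,0,0,0,-0.02,0, 0,0,0,0,0,-0.015,0, 0,0,0,0,0,-0.005,0, 0,0,0,0,0,0,0, 0,0,0,0,0,0,0]'
python3 -m crank '[0,0,0,-0.0021,0.007,-0.0005,0, 0,0,0,-0.0021,0.007,0,0, 0,0,0,-0.0021,0.007,0,0, 0,0,0,-0.0021,0.007,0,0, 0,0,0,-0.0021,0.007,0,0, 0,0,0,-0.0021,0.007,0,0, 0,0,0,-0.0021,0.007,0,0, 0,0,0,-0.0021,0.007,0,0, 0,0,0,-0.0021,0.007,0,0, 0,0,0,-0.0021,0.007,0,0, 0,0,0,-0.0021,0.007,0,0, 0,0,0,-0.0021,0.007,0,0]'
python3 - <<'E'
from h import *
im=get_image("scene"); blobs(im)
E
```

```text
time_s: 13.0
position: [0.6229, -0.1891, 0.0225]
tool_rot: [[0.284, -0.959, 0.001], [-0.959, -0.284, -0.001], [0.001, -0.001, -1.0]]
ft_force: [0.2, 0.6, -0.2]
grip_width: 0.0002
time_s: 14.2
position: [0.5972, -0.1045, 0.0212]
tool_rot: [[0.283, -0.959, 0.0], [-0.959, -0.283, -0.0], [0.0, -0.0, -1.0]]
ft_force: [0.4, -1.7, 2.1]
grip_width: -0.0001
red [240 293  17  14 178] [247.9 299.7] [0.4534 0.0704 0.01  ]
green [230 210  14  15 167] [236.9 217.1] [ 0.5881 -0.0802  0.01  ]
slate [210 176  14  14 124] [216.  183.3] [ 0.688  -0.1366  0.01  ]
slate [ 76 271 143 100 363] [131.8 311.1] [0.6123 0.2054 0.01  ]
slate [215 279  18  18 246] [223.6 287.5] [0.5059 0.0744 0.01  ]
```

```bash
python3 -m crank '[0,0,0,-0.0021,0.007,0,0, 0,0,0,-0.0021,0.007,0,0, 0,0,0,-0.0021,0.007,0,0, 0,0,0,-0.0021,0.007,0,0, 0,0,0,-0.0021,0.007,0,0, 0,0,0,-0.0021,0.007,0,0, 0,0,0,-0.0021,0.007,0,0, 0,0,0,-0.0021,0.007,0.0005,0, 0,0,0,-0.0021,0.007,0,0, 0,0,0,-0.0021,0.007,0,0, 0,0,0,-0.0021,0.007,0,0, 0,0,0,-0.0021,0.007,0,0, 0,0,0,-0.0021,0.007,0,0, 0,0,0,-0.0021,0.007,0,0, 0,0,0,-0.0021,0.007,0,0, 0,0,0,-0.0021,0.007,0,0, 0,0,0,-0.0021,0.007,0,0, 0,0,0,-0.0021,0.007,0,0, 0,0,0,-0.0021,0.007,0,0, 0,0,0,0,0,0,0]'
python3 - <<'E'
from h import *
im=get_image("scene"); blobs(im)
E
```

```text
time_s: 16.25
position: [0.5583, 0.0281, 0.0227]
tool_rot: [[0.284, -0.959, 0.003], [-0.959, -0.284, -0.001], [0.002, -0.003, -1.0]]
ft_force: [0.6, -3.0, 4.5]
grip_width: 0.0
red [240 293  17  15 188] [248. 300.] [0.453  0.0708 0.01  ]
green [205 260  16  17 205] [212.7 268.5] [0.549  0.0519 0.01  ]
slate [ 76 272 111  77 262] [121.7 304.1] [0.6376 0.2056 0.01  ]
slate [216 279  17  18 240] [223.6 287.6] [0.5058 0.0745 0.01  ]
```

Green is inside, at about (0.549,0.055). The wrist reads a small 4.5 N upward, so I back off and rise clear.

```bash
python3 -m crank '[0,0,0,0.001,-0.004,0,0, 0,0,0,0.003,-0.01,0,0, 0,0,0,0,0,0.03,0, 0,0,0,0,0,0.04,0, 0,0,0,0,0,0.04,0, 0,0,0,-0.02,-0.04,0.02,0, 0,0,0,-0.02,-0.04,0,0, 0,0,0,-0.02,-0.04,0,0, 0,0,0,-0.02,-0.04,0,0, 0,0,0,-0.02,-0.04,0,0, 0,0,0,-0.02,-0.04,0,0, 0,0,0,0,0,0,0, 0,0,0,0,0,0,0]'
python3 - <<'E'
from h import *
im=get_image("top"); save(im,"top5.png",(120,80,400,280),2.8); blobs(im)
print("scene");im=get_image("scene"); blobs(im)
E
```

```text
time_s: 17.6
position: [0.4408, -0.227, 0.1513]
tool_rot: [[0.281, -0.96, -0.0], [-0.96, -0.281, 0.001], [-0.001, 0.0, -1.0]]
ft_force: [0.6, -0.2, -0.4]
grip_width: 0.0001
red [170 217  11  12 100] [174.9 222.5] [0.4507 0.0769 0.01  ]
red [229 234   9  12  69] [233.  239.3] [ 0.4088 -0.0744  0.01  ]
green [180 181  10  10  83] [184.4 185.5] [0.5484 0.0554 0.01  ]
slate [274 171  19  20  43] [282.4 180. ] [ 0.5653 -0.2019  0.01  ]
slate [170 196  12  12 103] [175.7 201.7] [0.5053 0.0767 0.01  ]
slate [279 215  27  17 111] [289.7 223.6] [ 0.4504 -0.2206  0.01  ]
scene
red [304 244  21  16 250] [313.8 251.4] [ 0.4081 -0.0916  0.01  ]
red [240 293  17  14 177] [248.  299.7] [0.4534 0.0703 0.01  ]
green [205 261  16  16 201] [212.6 268.7] [0.5489 0.0523 0.01  ]
slate [210 176  18  14 156] [217.4 183.3] [ 0.6853 -0.1385  0.01  ]
slate [ 76 271 161 112 388] [136.9 314.5] [0.5998 0.2053 0.01  ]
slate [215 279  18  18 246] [223.5 287.4] [0.5061 0.0743 0.01  ]
slate [334 379  10   5  35] [338.2 381.5] [0.2479 0.1126 0.01  ]
```

View pics/top5.png

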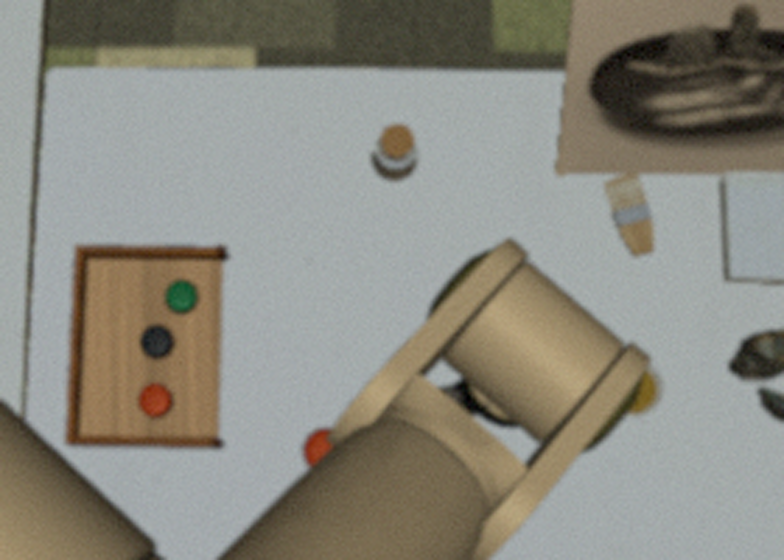

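All three pebbles lie in the pan: green (181,296), slate (157,341), rust (156,400). The jar and brush have not moved, and the arm is clear. I hand in.

```bash
python3 -c "
from rig import *
print(close_job())"
```

```text
the job is handed in; nothing more can be done
None
```

I swept all three pebbles one at a time with the shut fingers through the open front of the pan, and handed the job in with 17.6 s on the robot clock.

- **Pebbles:** the last top view puts rust at (0.451, 0.077), slate at (0.505, 0.077) and green at (0.548, 0.055). Those are 62, 62 and 41 mm behind the pan's front edge, and 15 mm is needed. All three lie between the walls. The scene camera agrees to about 7 mm. It reads y consistently a few millimetres lower, and that difference was already there at the start.
- **Jar, dish and brush:** the jar and brush look unmoved in the last view. The dish was partly hidden by the arm, and I did not measure it again, but the fingers never came near it. I left the larger red decoy alone.
- **Forces:** the wrist force stayed at 5 N or less at every check. The highest was 4.5 N upward at the end of the green push, and I did not find its cause. It was gone once the arm had backed off. I had no direct reading of the force between the fingers and the pebbles.
- **Change of plan:** for green I turned the tool a quarter turn and pushed with the back of a finger, so that the wide gripper knuckles kept clear of the jar.

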